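Seat a power module in the corner pocket of the repair jig

TASK

With the fingertips only, push the copper-lidded module straight across the jig plate until its long side lies flush against the rail, then, keeping it against the rail, slide it along into the corner pocket until it is fully home against the end stop. Do not pick it up or tip it: it stays flat on the plate throughout. Leave the grey-lidded spare and everything else on the bench where they are, and finish clear of the module.

Things in the scene. Friction and masses are not known exactly. Their poses are not given: they have to be found in the camera images.
- jig: Fixed bare-aluminium jig plate on the blue mat, 150 (its x) x 300 (its y) x 8 mm thick; it does not move. Origin: centre of the plate's underside; z up. Dark steel rail along its +x edge, corner pocket (yellow floor, 37.5 mm wide, open to -y) at the +y end of that rail. All steel walls stand 10 mm above the plate. Plate and walls are slippery (friction about 0.25).
- rail_mid (a point): Point on the top edge of the rail's guiding face, which looks to -x of the jig: 47, 0, 18 mm from the jig's origin. The rail is 16 mm wide and straight along the jig's y, from y = -148 mm to the end stop. The module starts clear of the rail, its centre 18 to 57 mm short (in x) and 100 to 190 mm short (in y) of its seated place, turned up to 0.4 rad.
- stop_face (a point): Middle of the top edge of the end stop's face, which closes the pocket and looks to -y of the jig: 28.25, 120, 18 mm from the jig's origin. The stop is 16 mm thick.
- lip_end (a point): Where the straight inner face of the pocket's lip begins, at its top: 9.5, 94, 18 mm from the jig's origin. The lip, 10 mm wide and parallel to the rail, runs from here in +y to the end stop; from here in -y the mouth flares outwards, away from the rail, to about x = -2, y = 79 mm (a bar 6 mm thick).
- pocket (a point): The point on the plate's top face where the centre of the module's underside lies when fully home, touching both rail and end stop: 30, 100, 8 mm from the jig's origin. Axes parallel to the jig's: x across to the rail, y along the rail to the end stop, z up. When home, the trailing 14 mm of the module stick out of the straight part of the pocket.
- module: The loose module to be seated: black body with a copper lid and a small white dot, 34 (its x) x 40 (its y) x 11 mm high (body 8 mm, lid 28 x 34 x 3 mm on top), 30 to 65 g, smooth-cased, lying flat on the plate. Friction with the jig about 0.25. Origin: centre of its underside; z up. It fits the pocket with its y axis along the rail.
- spare: Loose spare module of the same size, but with a grey lid, lying on the plate beside the pocket, outside the lip. Leave it. Origin: centre of its underside.
- jar: Loose white jar with orange cap, 44 mm diameter, 50 mm high, on the mat. Leave it. Origin: centre of its underside.
- spool: Loose steel-grey wire spool standing on its flange, 52 mm diameter, 42 mm high, on the mat. Leave it. Origin: centre of its underside.
- standoff: Loose upright brass standoff, 18 mm across, 32 mm high, on the mat. Leave it. Origin: centre of its underside.
- battery: Loose flat black and silver battery pack, 45 x 70 x 6 mm, on the mat beyond the jig. Leave it. Origin: centre of its underside.
- board: Loose green circuit board with chips, 50 x 60 x 6 mm, on the mat beyond the jig. Leave it. Origin: centre of its underside.
- driver: Loose screwdriver, 150 mm long, lying on the mat at the right. Leave it. Origin: under the middle of its axis, on the mat.
There are look-alikes about, which are no part of the job. Leave any red look-alike of the module alone.

How it is judged:
By the outcome, as a careful person would: the job done as asked, in the order asked, and still so for the second after the job is handed in, with the robot touching nothing.
It also fails if it takes over 45 s, if anything falls off the work surface, if the arm or the gripper's body presses on something with over 40 N, if the wrist force passes 120 N, or if a joint passes its speed limit or range.

ROBOT

A 7-joint arm with a two-finger parallel gripper is mounted at the origin on the work surface. World frame = base frame: x ahead of the robot, y to its left, z up, the work surface at z = 0. Lengths are in mm, angles in rad, forces in N, time in s.
With the tool pointing down it reaches from about 350 to 900 mm from the base axis. Payload 19.9 kg.
Tool frame: the origin (TCP) lies at the very end of the fingers, on their centre line; the grasp point (between the pads) lies 19 mm behind it; z points along the fingers, y is the direction in which the jaws open and shut (so a half turn about z gives the same grasp; the last joint's range is limited). The gripper opens to 85 mm and grips with 20 to 120 N. Pads are 22 mm wide; open, the fingers measure 114 mm over their backs; the gripper's body (76 mm by 85 mm) begins 54 mm behind the grasp point. The pads swing forward as they close: fully open they stand 13 mm farther back than shut.
Start: joints at [-1.252, 0.417, -0.01, 1.614, 0.005, 1.111, -0.053], TCP at [220.628, 584.743, 231.26] pointing down, gripper open.
Joint ranges: [-2.81, 2.81], [-0.39, 2.02], [-1.27, 1.25], [0.06, 2.57], [-1.19, 4.33], [0.19, 2], [-2.82, 2.82]. Speed limits (rad/s): [1.89, 1.89, 2.39, 2.39, 3.01, 3.01, 3.01].

INTERFACE

Orientations are given as a 3x3 rotation matrix whose columns are the frame's x, y, z axes.
In Python, from station import env, eyes, order gives the robot as it stands.
- The arm moves only by the tool carry_out, never from a script. Its argument "plan" is a list of rows, each an object with "offset": the shift along the tool's x, y, z in mm, a list of three; "twist": the turn, a rotation vector about the tool's x, y, z in rad, a list of three; "claw": the opening, from 0 (shut) to 1 (fully open). In form: [{"offset": [dx, dy, dz], "twist": [wx, wy, wz], "claw": claw}, ...]. A call has 1 to 5 rows; each row shifts and turns the commanded pose from where the row before left it, along the tool's axes as they then stand; what a row does not reach is not made up. A row lasts 1/8 s, in which the tool goes at most 62.5 mm and 10.7 degrees, less where a joint would pass 70% of its speed; a pose out of reach is approached as far as the arm can. A call is refused whole if a number of a shift passes 62.5 or a number of a turn 0.188, either way. A call with a gripper value outside its range is refused whole. The fingers move at their own pace and stop on an object; the grip force is fixed at half the most. Time passes only in rows, so rows that do not move let the fingers close. It gives the time, the measured TCP pose, the force and the opening at its end, in the units of the state.
- env.read_state(): the state, without advancing time (a new reading comes with each control period).
- eyes.snapshot(name): name is "side" or "top"; returns a dict with "color" (384x512x3 uint8, red, green, blue), "fx", "fy", "cx", "cy" (pixels), "k1" (the pictures are not rectified: a ray, as slopes to the right and down, at radius r is drawn at 1 + k1 r^2 times it, then the intrinsics apply), "origin" and "attitude" of the camera in the world. Camera axes: x right, y down, z forward; pixel columns grow to the right and rows downward; lengths in mm; the calibration is good to about 2 mm. A picture is of the moment at which its call begins. There is no depth.
- order.close_job(): hands the job in, once; it reports no verdict.
The state is a dict: "time_s": time; "joints": joint angles; "qd": joint speeds; "joint_torque": joint torques, N m; "eef_pos": TCP position; "orientation": TCP orientation; "force": force on the tool from outside, world axes, zero at the start; "ft_torque": the same for the moment, N m; "width": opening from 0.0 (shut) to 1.0 (fully open).
Only numpy, scipy, OpenCV 4.12 (cv2) and the standard library are available. Lean on these libraries where they do the work, as an engineer would, in place of code of your own. Each camera call takes 0.05 s, during which the arm holds its last target. There are 200 camera calls.

## Working session

There is one attempt and no reset: what is moved stays moved. The work goes in short steps, Python scripts to look and compute and a tool call to move; the robot and the scene stay as the last step left them, time stands still between calls to the robot, and variables do not carry over. Pictures are saved under pics/ and viewed, about 8 in all and at most 12, crops included, and the job is handed in when it is done.

Besides the shell and the picture viewer there is one more tool, called after ">>>" by a JSON object that holds its "name" and its "arguments", one argument or row to a line. carry_out: Moves the arm, as the interface text tells. Its arguments: {"type":"object","properties":{"plan":{"type":"array"}},"required":["plan"]}

```bash
mkdir -p pics; ls
python3 - <<'E'
from station import env,eyes
import cv2,numpy as np
s=env.read_state();print(s)
for n in("top","side"):
    d=eyes.snapshot(n);cv2.imwrite(f"pics/{n}0.png",cv2.cvtColor(d["color"],cv2.COLOR_RGB2BGR))
    print({k:v for k,v in d.items() if k!="color"})
E
```

```text
pics
{'time_s': 0.0, 'joints': array([-1.25150206,  0.41798802, -0.01028457,  1.61417813,  0.00472072,
        1.11066367, -0.05295026]), 'qd': array([-0.00074305,  0.00064845,  0.00126692, -0.00032059, -0.00056133,
        0.00168661, -0.00136361]), 'joint_torque': array([-9.49596615e-04, -8.64458299e+01,  6.78624138e-01, -4.34885252e+01,
        1.89905672e-02,  7.48709310e-03,  2.41383532e-05]), 'eef_pos': array([220.54117084, 584.43299551, 230.64992198]), 'orientation': array([[-9.35634524e-01,  3.52970164e-01, -3.17511692e-04],
       [ 3.52970287e-01,  9.35633797e-01, -1.17210390e-03],
       [-1.16643037e-04, -1.20873307e-03, -9.99999263e-01]]), 'force': array([0.27015679, 0.31047039, 1.1387646 ]), 'ft_torque': array([ 0.00108129, -0.00485192,  0.02344215]), 'width': 0.9962144579169844}
{'fx': 479.40471924364687, 'fy': 479.40471924364687, 'cx': 261.8439812098118, 'cy': 198.4830602468812, 'k1': -0.07522196490094767, 'origin': array([ 336.50259552,   -6.24629863, 1428.7435227 ]), 'attitude': array([[ 2.26532456e-02, -9.86510091e-01,  1.62125479e-01],
       [-9.99743203e-01, -2.22563377e-02,  4.26414495e-03],
       [-5.98302597e-04, -1.62180443e-01, -9.86760937e-01]])}
{'fx': 408.063053436749, 'fy': 408.063053436749, 'cx': 258.06546397277435, 'cy': 192.80237199194292, 'k1': -0.02388494474338678, 'origin': array([269.98769749, 575.24776853, 796.78582364]), 'attitude': array([[-0.87325027, -0.37192672,  0.31480866],
       [-0.48694331,  0.64236303, -0.59182425],
       [ 0.01789381, -0.67010466, -0.74205092]])}
```

View pics/top0.png

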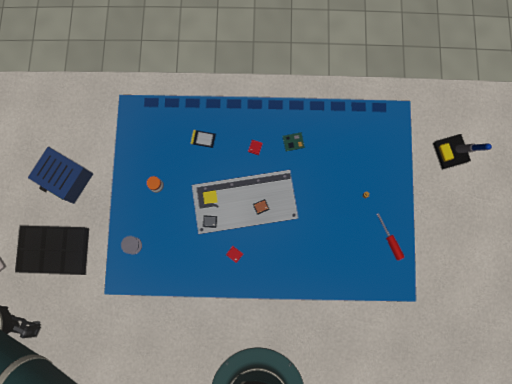

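View pics/side0.png

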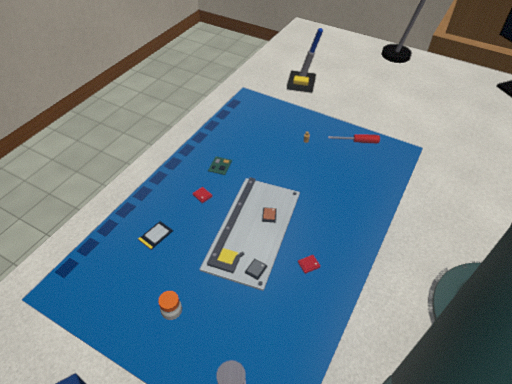

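```bash
cat > h.py <<'E'
import cv2,numpy as np
from station import env,eyes,order
def cast(d,px,z):
    K=np.array([[d["fx"],0,d["cx"]],[0,d["fy"],d["cy"]],[0,0,1]])
    u=cv2.undistortPoints(np.array(px,float).reshape(-1,1,2),K,np.array([d["k1"],0,0,0.]))[:,0]
    r=np.c_[u,np.ones(len(u))]@d["attitude"].T; o=d["origin"]
    return o[:2]+r[:,:2]*((z-o[2])/r[:,2])[:,None]
def proj(d,P):
    K=np.array([[d["fx"],0,d["cx"]],[0,d["fy"],d["cy"]],[0,0,1]])
    R=d["attitude"].T
    return cv2.projectPoints(np.array(P,float).reshape(-1,1,3),cv2.Rodrigues(R)[0],-R@d["origin"],K,np.array([d["k1"],0,0,0.]))[0][:,0]
def blobs(mask,amin=20):
    c,_=cv2.findContours(mask.astype(np.uint8),cv2.RETR_EXTERNAL,cv2.CHAIN_APPROX_NONE)
    return sorted([k for k in c if cv2.contourArea(k)>=amin],key=cv2.contourArea)[::-1]
def hsv(d): return cv2.cvtColor(d["color"],cv2.COLOR_RGB2HSV)
E
python3 - <<'E'
from h import *
ims=[]
for n in("top","side"):
    d=eyes.snapshot(n);H=hsv(d).astype(int)
    blue=(abs(H[...,0]-105)<15)&(H[...,1]>120)
    ins=np.zeros_like(blue)
    b=blobs(blue,1000)[0];m=np.zeros(blue.shape,np.uint8);cv2.drawContours(m,[b],-1,1,-1)
    jig=blobs((m==1)&~blue,1000)
    for j in jig[:2]:
        for z in(8,):
            w=cast(d,j[:,0],z).astype(np.float32);print(n,cv2.contourArea(j),cv2.minAreaRect(w))
    x,y,w,h=cv2.boundingRect(jig[0])
    for name,lo,hi in(("copper",5,18),("yellow",22,34)):
        mk=(H[...,0]>=lo)&(H[...,0]<=hi)&(H[...,1]>90)&(m==1);mk[:y]=0;mk[y+h:]=0;mk[:,:x]=0;mk[:,x+w:]=0
        for c in blobs(mk,15):
            W=cast(d,c[:,0],19 if name=="copper" else 8).astype(np.float32);print(name,cv2.contourArea(c),c[:,0].mean(0),cv2.minAreaRect(W))
    ims.append(cv2.resize(d["color"][y-8:y+h+8,x-8:x+w+8],None,fx=380/(w+16),fy=380/(w+16),interpolation=cv2.INTER_CUBIC))
H=max(i.shape[0] for i in ims);ims=[cv2.copyMakeBorder(i,0,H-i.shape[0],0,0,0) for i in ims]
o=np.hstack(ims);print(o.shape);cv2.imwrite("pics/c1.png",o[...,::-1])
E
```

```text
top 4882.5 ((560.7890014648438, 52.300636291503906), (151.94163513183594, 302.65435791015625), 10.261043548583984)
copper 88.0 [261.025 206.25 ] ((545.037109375, 2.280719757080078), (27.97528076171875, 34.928627014160156), 24.684167861938477)
yellow 148.5 [209.63829787 196.70212766] ((571.816650390625, 157.37750244140625), (38.165889739990234, 41.603633880615234), 10.465401649475098)
side 6367.0 ((560.34765625, 48.31031799316406), (153.49578857421875, 310.63751220703125), 10.195021629333496)
copper 94.5 [268.78378378 213.67567568] ((543.5637817382812, 1.01708984375), (27.70336151123047, 32.76203918457031), 21.308744430541992)
yellow 191.0 [226.96153846 255.65384615] ((571.3648681640625, 150.8393096923828), (38.6593017578125, 35.430816650390625), 9.59205436706543)
(422, 760, 3)
```

View pics/c1.png

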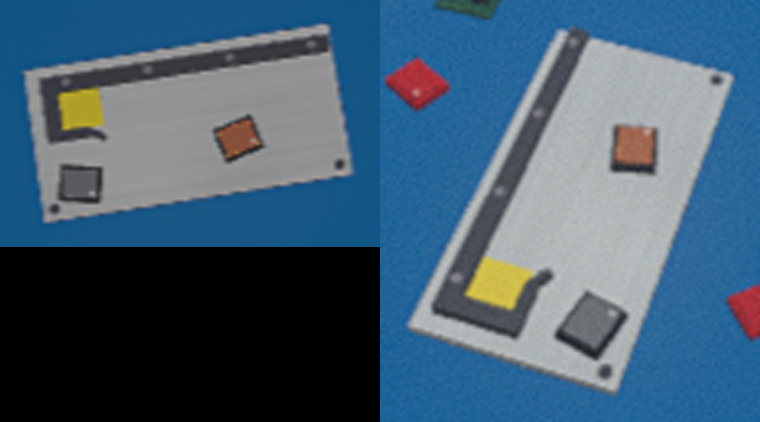

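Both views show the jig plate with its rail on the far side. The pocket's yellow floor is at top-view pixel (210,197). The copper module is at (261,206), about 12° out of line with the jig. The grey spare is at (210,221), and red look-alikes are at (255,147) and (234,254).

>>> {"name": "carry_out", "arguments": {
  "plan": [
    {"offset": [0,0,0],"twist": [0,0,-0.18],"claw": 0},
    {"offset": [0,0,0],"twist": [0,0,-0.18],"claw": 0},
    {"offset": [0,0,0],"twist": [0,0,-0.18],"claw": 0},
    {"offset": [0,0,0],"twist": [0,0,0],"claw": 0}
  ]
}}

```text
time_s: 0.7
eef_pos: [220.8, 584.6, 231.1]
orientation: [[-0.984, -0.177, -0.0], [-0.177, 0.984, -0.0], [0.0, -0.0, -1.0]]
force: [0.2, -0.2, 0.7]
width: 0.144
```

```bash
cat >> h.py <<'E'
J0=np.array([560.8,52.0]);A=np.radians(10.2)
RJ=np.array([[np.cos(A),-np.sin(A)],[np.sin(A),np.cos(A)]])
tojig=lambda w:(np.asarray(w)-J0)@RJ
def goto(x,y,z):
    s=env.read_state();R=s["orientation"];t=np.r_[J0+RJ@[x,y],z]
    print("t",round(s["time_s"],2),"jig now",tojig(s["eef_pos"][:2]).round(1),"z",s["eef_pos"][2].round(1),"yaw vs jig",np.round(np.arctan2(-R[1,0],-R[0,0])-A,4),"tilt",R[:2,2].round(4))
    print("F jig",(s["force"][:2]@RJ).round(1),s["force"][2].round(1),"width",round(s["width"],2))
    print("tool offset needed",(R.T@(t-s["eef_pos"])).round(1))
E
python3 - <<'E'
from h import *
goto(-70,-44,120)
d=eyes.snapshot("top");H=hsv(d).astype(int)
for c in blobs(((H[...,0]<5)|(H[...,0]>174))&(H[...,1]>150),20): 
    p=c[:,0].mean(0)
    if 120<p[0]<400: print("red",p,tojig(cast(d,[p],8)))
E
```

```text
t 0.7 jig now [-240.4  584.4] z 231.1 yaw vs jig 0.0001 tilt [-0.0003 -0.0003]
F jig [ 0.1 -0.2] 0.7 width 0.14
tool offset needed [-170.3 -628.4  111.2]
red [394.98148148 247.42592593] [[-207.19654645 -421.0984645 ]]
red [234.3030303  253.84848485] [[-151.24200726   53.01853766]]
red [254.84615385 146.82051282] [[161.36890263 -56.53685662]]
```

>>> {"name": "carry_out", "arguments": {
  "plan": [
    {"offset": [-15,-57,4],"twist": [0,0,0],"claw": 0},
    {"offset": [-15,-57,4],"twist": [0,0,0],"claw": 0},
    {"offset": [-15,-57,4],"twist": [0,0,0],"claw": 0},
    {"offset": [-15,-57,4],"twist": [0,0,0],"claw": 0},
    {"offset": [-15,-57,4],"twist": [0,0,0],"claw": 0}
  ]
}}

```text
time_s: 1.38
eef_pos: [345.8, 315.9, 211.4]
orientation: [[-0.985, -0.173, 0.0], [-0.173, 0.985, 0.001], [-0.0, 0.0, -1.0]]
force: [1.3, 1.1, 0.5]
width: -0.002
```

>>> {"name": "carry_out", "arguments": {
  "plan": [
    {"offset": [-15,-57,4],"twist": [0,0,0],"claw": 0},
    {"offset": [-15,-57,4],"twist": [0,0,0],"claw": 0},
    {"offset": [-15,-57,4],"twist": [0,0,0],"claw": 0},
    {"offset": [-15,-57,4],"twist": [0,0,0],"claw": 0},
    {"offset": [-15,-57,4],"twist": [0,0,0],"claw": 0}
  ]
}}

```text
time_s: 2.0
eef_pos: [470.5, 48.9, 191.5]
orientation: [[-0.985, -0.174, 0.001], [-0.174, 0.985, 0.0], [-0.001, 0.0, -1.0]]
force: [1.3, 1.8, -0.1]
width: -0.001
```

Run:
```python
from h import *
goto(-70,-44,60)
```

```text
t 2.0 jig now [-89.5  12.9] z 191.5 yaw vs jig -0.0035 tilt [0.0009 0.0004]
F jig [1.6 1.6] -0.1 width -0.0
tool offset needed [-19.5 -56.9 131.5]
```

>>> {"name": "carry_out", "arguments": {
  "plan": [
    {"offset": [-19,-57,40],"twist": [0,0,0],"claw": 0},
    {"offset": [0,0,50],"twist": [0,0,0],"claw": 0},
    {"offset": [0,0,40],"twist": [0,0,0],"claw": 0},
    {"offset": [0,0,0],"twist": [0,0,0],"claw": 0}
  ]
}}

```text
time_s: 2.5
eef_pos: [493.3, 4.7, 64.9]
orientation: [[-0.985, -0.175, -0.004], [-0.175, 0.985, -0.001], [0.005, -0.0, -1.0]]
force: [0.1, 0.2, 0.3]
width: -0.006
```

Run:
```python
from h import *
goto(-70,-44,12)
ims=[]
for n in("top","side"):
    d=eyes.snapshot(n);p=proj(d,[[545,2,19]])[0].astype(int);w=40
    ims.append(cv2.resize(d["color"][p[1]-w:p[1]+w,p[0]-w:p[0]+w],(400,400),interpolation=cv2.INTER_CUBIC))
cv2.imwrite("pics/c2.png",np.hstack(ims)[...,::-1])
```

```text
t 2.5 jig now [-74.8 -34.6] z 64.9 yaw vs jig -0.0026 tilt [-0.0045 -0.0009]
F jig [0.2 0.2] 0.3 width -0.01
tool offset needed [-5.1 -9.4 52.9]
```

View pics/c2.png

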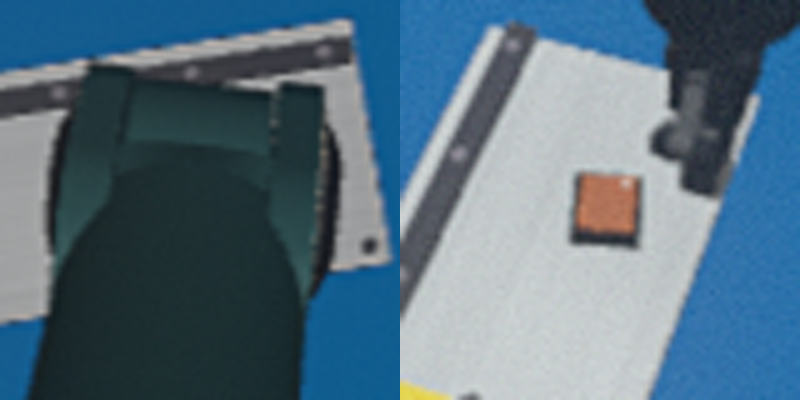

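The top camera is blocked by the arm. The side view (right half) shows the module at about (605,210) in the crop and the fingertips at about (700,180), clear of it on the −x side.

>>> {"name": "carry_out", "arguments": {
  "plan": [
    {"offset": [-2,-10,25],"twist": [0,0,0],"claw": 0},
    {"offset": [0,0,22],"twist": [0,0,0],"claw": 0},
    {"offset": [0,0,0],"twist": [0,0,0],"claw": 0},
    {"offset": [0,0,0],"twist": [0,0,0],"claw": 0}
  ]
}}

```text
time_s: 3.1
eef_pos: [499.5, -4.3, 21.4]
orientation: [[-0.984, -0.178, 0.002], [-0.178, 0.984, 0.0], [-0.002, -0.0, -1.0]]
force: [0.0, -0.0, -0.1]
width: 0.001
```

Run:
```python
from h import *
goto(-60,-44,11.5)
```

```text
t 3.1 jig now [-70.3 -44.5] z 21.4 yaw vs jig 0.0009 tilt [0.0021 0.0002]
F jig [ 0. -0.] -0.1 width 0.0
tool offset needed [-10.3   0.5   9.9]
```

>>> {"name": "carry_out", "arguments": {
  "plan": [
    {"offset": [0,0,9.5],"twist": [0,0,0],"claw": 0},
    {"offset": [0,0,0],"twist": [0,0,0],"claw": 0},
    {"offset": [-8,0,0],"twist": [0,0,0],"claw": 0},
    {"offset": [-8,0,0],"twist": [0,0,0],"claw": 0},
    {"offset": [-6,0,0],"twist": [0,0,0],"claw": 0}
  ]
}}

```text
time_s: 3.72
eef_pos: [520.1, -0.8, 11.0]
orientation: [[-0.984, -0.178, -0.0], [-0.178, 0.984, 0.0], [0.0, 0.0, -1.0]]
force: [-10.6, -1.3, 25.1]
width: -0.003
```

>>> {"name": "carry_out", "arguments": {
  "plan": [
    {"offset": [-6,0,0],"twist": [0,0,0],"claw": 0},
    {"offset": [-6,0,0],"twist": [0,0,0],"claw": 0},
    {"offset": [-5,0,0],"twist": [0,0,0],"claw": 0},
    {"offset": [0,0,0],"twist": [0,0,0],"claw": 0}
  ]
}}

```text
time_s: 4.22
eef_pos: [537.6, 2.4, 11.0]
orientation: [[-0.984, -0.178, 0.001], [-0.178, 0.984, 0.0], [-0.001, -0.0, -1.0]]
force: [-4.2, -0.3, 16.9]
width: 0.001
```

```bash
cat >> h.py <<'E'
def look(name,w=40,view="side"):
    d=eyes.snapshot(view);H=hsv(d).astype(int)
    mk=(H[...,0]>=5)&(H[...,0]<=18)&(H[...,1]>90)
    for c in blobs(mk,30):
        W=tojig(cast(d,c[:,0],19)).astype(np.float32);r=cv2.minAreaRect(W)
        if abs(r[0][0])<80 and abs(r[0][1])<160:print("lid jig",np.round(r[0],1),np.round(r[1],1),round(r[2],1),"(side bias ~ see start)")
    if name:
        p=proj(d,[[*(J0+RJ@np.array(r[0] if 0 else [20,20])),15]])[0].astype(int)
        cv2.imwrite(f"pics/{name}.png",cv2.resize(d["color"][p[1]-w*2:p[1]+w*2,p[0]-w*2:p[0]+w*2],(600,600),interpolation=cv2.INTER_CUBIC)[...,::-1])
E
python3 - <<'E'
from h import *
goto(2,-44,11.5);look("c3")
E
```

```text
t 4.22 jig now [-31.7 -44.7] z 11.0 yaw vs jig 0.0009 tilt [0.0011 0.0001]
F jig [-4.2  0.4] 16.9 width 0.0
tool offset needed [-33.7   0.7  -0.4]
lid jig [ -4.4 -51.7] [27.1 33.9] 1.9 (side bias ~ see start)
```

View pics/c3.png

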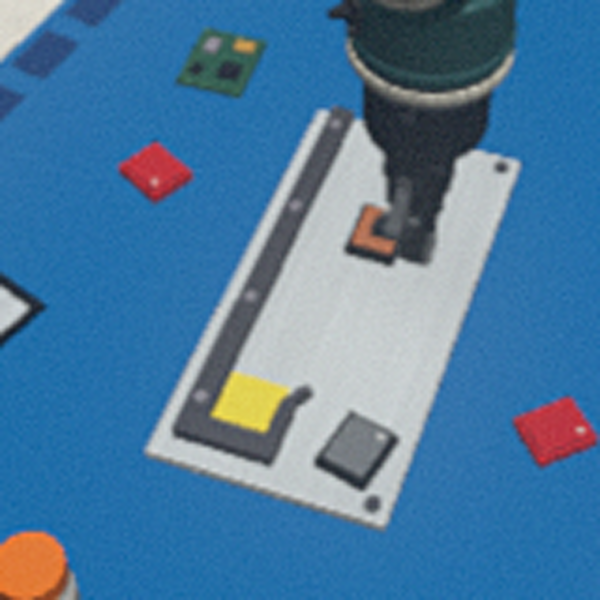

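The module (crop ~(375,235)) is now square to the fingers. The 17 N upward force suggests the tips are rubbing the plate, so I'll raise them slightly.

>>> {"name": "carry_out", "arguments": {
  "plan": [
    {"offset": [0,0,-2],"twist": [0,0,0],"claw": 0},
    {"offset": [0,0,-1],"twist": [0,0,0],"claw": 0},
    {"offset": [0,0,0],"twist": [0,0,0],"claw": 0}
  ]
}}

```text
time_s: 4.65
eef_pos: [537.0, 2.5, 13.2]
orientation: [[-0.984, -0.178, 0.0], [-0.178, 0.984, -0.0], [-0.0, -0.0, -1.0]]
force: [-0.8, 0.3, 0.0]
width: 0.001
```

```bash
sed -i 's/c\[:,0\],19)/c[:,0],22)/' h.py
python3 - <<'E'
from h import *
goto(2,-44,11.5);look(None)
E
```

```text
t 4.65 jig now [-32.2 -44.5] z 13.2 yaw vs jig 0.0012 tilt [ 0.0001 -0.    ]
F jig [-0.7  0.4] 0.0 width 0.0
tool offset needed [-34.2   0.5   1.7]
lid jig [ -5.6 -49. ] [33.7 27.2] 89.5 (side bias ~ see start)
```

>>> {"name": "carry_out", "arguments": {
  "plan": [
    {"offset": [-6,0,0],"twist": [0,0,0],"claw": 0},
    {"offset": [-6,-1,0],"twist": [0,0,0],"claw": 0},
    {"offset": [-6,-1,0],"twist": [0,0,0],"claw": 0},
    {"offset": [-5,-1,0],"twist": [0,0,0],"claw": 0},
    {"offset": [-4,0,0],"twist": [0,0,0],"claw": 0}
  ]
}}

```text
time_s: 5.32
eef_pos: [564.4, 4.2, 13.1]
orientation: [[-0.984, -0.178, 0.0], [-0.178, 0.984, -0.0], [0.0, -0.0, -1.0]]
force: [-0.9, 0.2, 0.2]
width: -0.001
```

>>> {"name": "carry_out", "arguments": {
  "plan": [
    {"offset": [-2,0,0],"twist": [0,0,0],"claw": 0},
    {"offset": [-2,0,0],"twist": [0,0,0],"claw": 0},
    {"offset": [0,0,0],"twist": [0,0,0],"claw": 0}
  ]
}}

```text
time_s: 5.7
eef_pos: [568.0, 5.0, 13.2]
orientation: [[-0.984, -0.178, 0.0], [-0.178, 0.984, -0.0], [-0.0, -0.0, -1.0]]
force: [0.4, 0.8, -0.6]
width: 0.002
```

Run:
```python
from h import *
goto(2,-47,13.2);look(None)
```

```text
t 5.7 jig now [ -1.2 -47.5] z 13.2 yaw vs jig 0.0012 tilt [ 0.0001 -0.0001]
F jig [0.6 0.7] -0.6 width 0.0
tool offset needed [-3.2  0.5 -0. ]
lid jig [ 29.7 -46.3] [23.2 40.6] 45.1 (side bias ~ see start)
```

>>> {"name": "carry_out", "arguments": {
  "plan": [
    {"offset": [-1,0,0],"twist": [0,0,0],"claw": 0},
    {"offset": [-1,0,0],"twist": [0,0,0],"claw": 0},
    {"offset": [0,0,0],"twist": [0,0,0],"claw": 0}
  ]
}}

```text
time_s: 6.12
eef_pos: [570.0, 5.4, 13.2]
orientation: [[-0.984, -0.178, 0.0], [-0.178, 0.984, -0.0], [-0.0, -0.0, -1.0]]
force: [-0.3, 0.9, -0.3]
width: 0.001
```

>>> {"name": "carry_out", "arguments": {
  "plan": [
    {"offset": [-1,0,0],"twist": [0,0,0],"claw": 0},
    {"offset": [0,0,0],"twist": [0,0,0],"claw": 0}
  ]
}}

```text
time_s: 6.38
eef_pos: [571.0, 5.6, 13.2]
orientation: [[-0.984, -0.178, 0.0], [-0.178, 0.984, -0.0], [-0.0, -0.0, -1.0]]
force: [-0.2, 0.4, 0.1]
width: -0.002
```

>>> {"name": "carry_out", "arguments": {
  "plan": [
    {"offset": [-1,0,0],"twist": [0,0,0],"claw": 0},
    {"offset": [0,0,0],"twist": [0,0,0],"claw": 0}
  ]
}}

```text
time_s: 6.62
eef_pos: [571.4, 5.6, 13.0]
orientation: [[-0.984, -0.178, -0.001], [-0.178, 0.984, -0.0], [0.001, 0.0, -1.0]]
force: [-4.5, -1.1, 2.0]
width: -0.001
```

>>> {"name": "carry_out", "arguments": {
  "plan": [
    {"offset": [-1,0,0],"twist": [0,0,0],"claw": 0},
    {"offset": [0,0,0],"twist": [0,0,0],"claw": 0}
  ]
}}

```text
time_s: 6.88
eef_pos: [571.6, 5.6, 12.8]
orientation: [[-0.984, -0.178, -0.003], [-0.178, 0.984, -0.0], [0.003, 0.0, -1.0]]
force: [-10.3, -0.9, 4.3]
width: 0.003
```

Run:
```python
from h import *
goto(2,-47,13.2);look("c4")
```

```text
t 6.88 jig now [  2.4 -47.5] z 12.8 yaw vs jig 0.001 tilt [-0.0028 -0.0003]
F jig [-10.3   0.9] 4.3 width 0.0
tool offset needed [ 0.4  0.5 -0.4]
lid jig [ 28.3 -51.4] [28.6 32.6] 1.8 (side bias ~ see start)
```

View pics/c4.png

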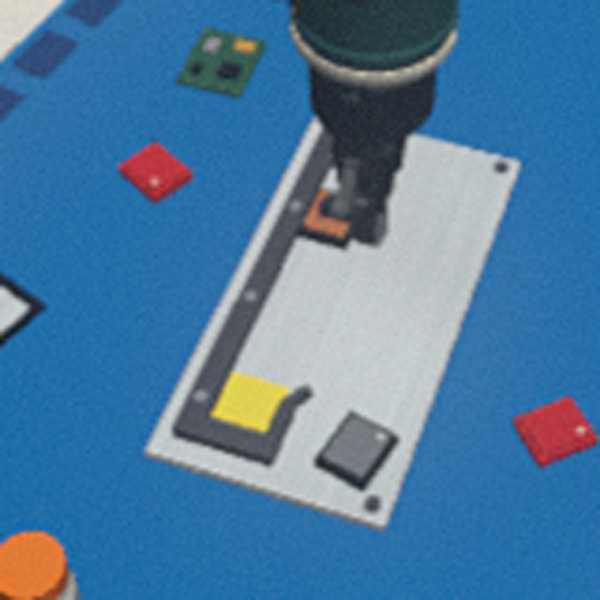

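The module (crop ~(325,220)) is square and flush against the rail, with about 10 N of contact force. I'll back off and go round behind its trailing end.

>>> {"name": "carry_out", "arguments": {
  "plan": [
    {"offset": [7,0,0],"twist": [0,0,0],"claw": 0},
    {"offset": [10,0,0],"twist": [0,0,0],"claw": 0},
    {"offset": [0,-25,-10],"twist": [0,0,0],"claw": 0},
    {"offset": [0,-27,0],"twist": [0,0,0],"claw": 0},
    {"offset": [-5,0,0],"twist": [0,0,0],"claw": 0}
  ]
}}

```text
time_s: 7.55
eef_pos: [570.2, -49.8, 23.5]
orientation: [[-0.985, -0.175, 0.001], [-0.175, 0.985, -0.001], [-0.001, -0.001, -1.0]]
force: [0.4, 0.2, -0.7]
width: 0.001
```

>>> {"name": "carry_out", "arguments": {
  "plan": [
    {"offset": [-15,0,0],"twist": [0,0,0],"claw": 0},
    {"offset": [-15,0,0],"twist": [0,0,0],"claw": 0},
    {"offset": [0,0,0],"twist": [0,0,0],"claw": 0},
    {"offset": [0,0,0],"twist": [0,0,0],"claw": 0}
  ]
}}

```text
time_s: 8.05
eef_pos: [599.6, -41.5, 23.0]
orientation: [[-0.984, -0.179, -0.001], [-0.179, 0.984, 0.0], [0.0, 0.0, -1.0]]
force: [-1.0, -0.1, 0.5]
width: 0.004
```

Run:
```python
from h import *
goto(30,-90,13.5);look("c5")
```

```text
t 8.05 jig now [ 21.6 -98.8] z 23.0 yaw vs jig 0.002 tilt [-0.0005  0.    ]
F jig [-1.   0.1] 0.5 width 0.0
tool offset needed [-8.4  8.8  9.4]
lid jig [ 28.4 -51.7] [28.9 33.4] 1.2 (side bias ~ see start)
```

View pics/c5.png

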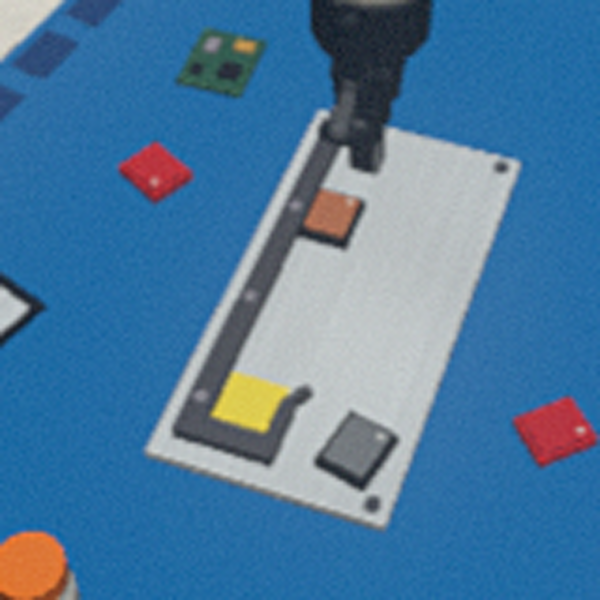

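The module (crop ~(332,215)) lies flush along the rail, and the fingers are behind it at (365,150).

>>> {"name": "carry_out", "arguments": {
  "plan": [
    {"offset": [-9,0,4],"twist": [0,0,0],"claw": 0},
    {"offset": [0,0,5],"twist": [0,0,0],"claw": 0},
    {"offset": [0,0,0],"twist": [0,0,0],"claw": 0},
    {"offset": [0,4,0],"twist": [0,0,0],"claw": 0},
    {"offset": [0,4,0],"twist": [0,0,0],"claw": 0}
  ]
}}

```text
time_s: 8.72
eef_pos: [607.2, -32.2, 14.3]
orientation: [[-0.984, -0.178, 0.0], [-0.178, 0.984, 0.0], [-0.0, -0.0, -1.0]]
force: [0.2, -0.1, 0.4]
width: -0.001
```

Run:
```python
from h import *
goto(30,65.5,13.5)
```

```text
t 8.72 jig now [ 30.8 -91.1] z 14.3 yaw vs jig 0.0012 tilt [0.0001 0.    ]
F jig [ 0.2 -0.2] 0.4 width -0.0
tool offset needed [  0.6 156.6   0.8]
```

>>> {"name": "carry_out", "arguments": {
  "plan": [
    {"offset": [0,6,0],"twist": [0,0,0],"claw": 0},
    {"offset": [0,6,0],"twist": [0,0,0],"claw": 0},
    {"offset": [-0.2,6,0],"twist": [0,0,0],"claw": 0},
    {"offset": [-0.2,6,0],"twist": [0,0,0],"claw": 0},
    {"offset": [0,6,0],"twist": [0,0,0],"claw": 0}
  ]
}}

```text
time_s: 9.35
eef_pos: [602.3, -2.6, 14.2]
orientation: [[-0.984, -0.178, -0.0], [-0.178, 0.984, -0.0], [0.0, -0.0, -1.0]]
force: [-0.0, 0.3, -0.5]
width: -0.002
```

>>> {"name": "carry_out", "arguments": {
  "plan": [
    {"offset": [0,7,0],"twist": [0,0,0],"claw": 0},
    {"offset": [0,7,0],"twist": [0,0,0],"claw": 0},
    {"offset": [-0.2,7,0],"twist": [0,0,0],"claw": 0},
    {"offset": [0,7,0],"twist": [0,0,0],"claw": 0},
    {"offset": [0,7,0],"twist": [0,0,0],"claw": 0}
  ]
}}

```text
time_s: 9.98
eef_pos: [596.2, 32.0, 14.2]
orientation: [[-0.984, -0.178, -0.0], [-0.178, 0.984, -0.0], [0.0, -0.0, -1.0]]
force: [0.4, -0.3, -0.1]
width: -0.001
```

Run:
```python
from h import *
goto(30,65.5,13.5);look("c6")
```

```text
t 9.97 jig now [ 31.3 -26. ] z 14.2 yaw vs jig 0.0012 tilt [-0.     -0.0001]
F jig [ 0.3 -0.4] -0.1 width -0.0
tool offset needed [ 1.2 91.5  0.7]
lid jig [28.   3.2] [35.5 28.3] 88.4 (side bias ~ see start)
```

View pics/c6.png

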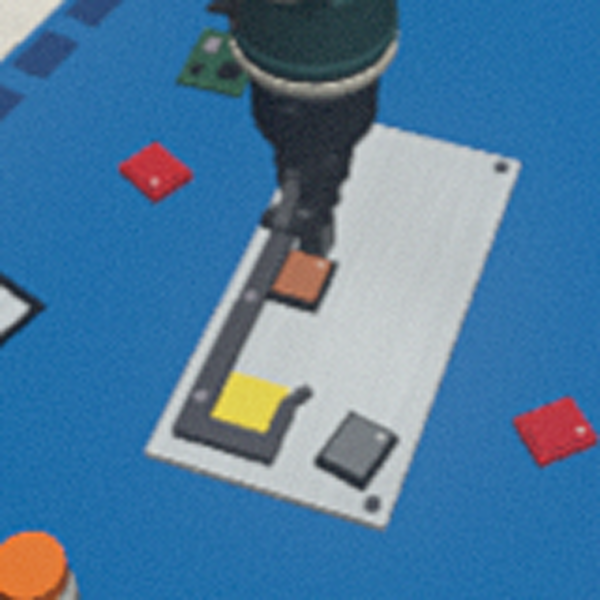

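The module (crop ~(302,277)) is still flush on the rail and being pushed from behind, with a clear run to the pocket.

>>> {"name": "carry_out", "arguments": {
  "plan": [
    {"offset": [0,7,0],"twist": [0,0,0],"claw": 0},
    {"offset": [-0.2,7,0],"twist": [0,0,0],"claw": 0},
    {"offset": [0,7,0],"twist": [0,0,0],"claw": 0},
    {"offset": [0,7,0],"twist": [0,0,0],"claw": 0},
    {"offset": [0,7,0],"twist": [0,0,0],"claw": 0}
  ]
}}

```text
time_s: 10.65
eef_pos: [590.2, 66.4, 14.2]
orientation: [[-0.984, -0.178, 0.0], [-0.178, 0.984, -0.0], [-0.0, -0.0, -1.0]]
force: [0.3, -0.5, -0.2]
width: -0.001
```

>>> {"name": "carry_out", "arguments": {
  "plan": [
    {"offset": [0,7,0],"twist": [0,0,0],"claw": 0},
    {"offset": [-0.2,7,0],"twist": [0,0,0],"claw": 0},
    {"offset": [0,7,0],"twist": [0,0,0],"claw": 0},
    {"offset": [0,7,0],"twist": [0,0,0],"claw": 0},
    {"offset": [0,7,0],"twist": [0,0,0],"claw": 0}
  ]
}}

```text
time_s: 11.28
eef_pos: [584.1, 100.9, 14.2]
orientation: [[-0.984, -0.178, 0.0], [-0.178, 0.984, -0.0], [-0.0, -0.0, -1.0]]
force: [0.5, -0.8, 0.3]
width: 0.0
```

>>> {"name": "carry_out", "arguments": {
  "plan": [
    {"offset": [0,5,0],"twist": [0,0,0],"claw": 0},
    {"offset": [0,4,0],"twist": [0,0,0],"claw": 0},
    {"offset": [0,2,0],"twist": [0,0,0],"claw": 0},
    {"offset": [0,2,0],"twist": [0,0,0],"claw": 0},
    {"offset": [0,0,0],"twist": [0,0,0],"claw": 0}
  ]
}}

```text
time_s: 11.9
eef_pos: [581.9, 113.2, 14.2]
orientation: [[-0.984, -0.178, -0.0], [-0.178, 0.984, -0.0], [0.0, -0.0, -1.0]]
force: [0.2, -0.2, 0.1]
width: -0.003
```

Run:
```python
from h import *
goto(30,65.5,13.5);look("c7")
```

```text
t 11.9 jig now [31.6 56.5] z 14.2 yaw vs jig 0.0012 tilt [-0.     -0.0001]
F jig [ 0.2 -0.2] 0.1 width -0.0
tool offset needed [1.6 9.  0.7]
lid jig [27.8 85.6] [28.9 35.6] 2.4 (side bias ~ see start)
```

View pics/c7.png

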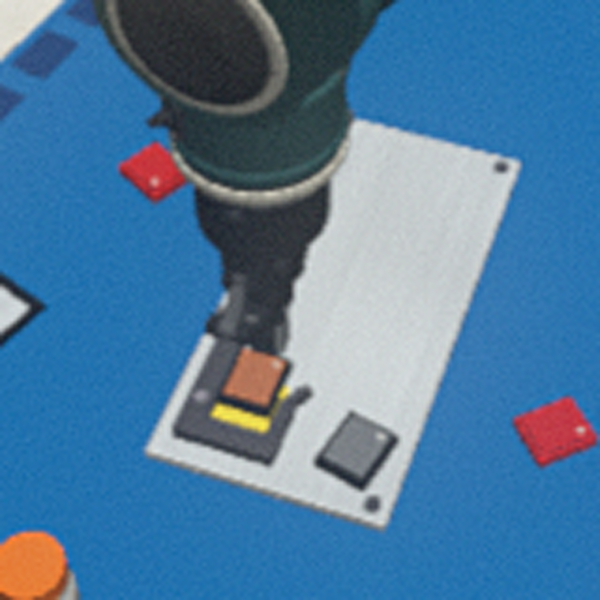

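The module (crop ~(255,378)) is entering the pocket against the rail, with about 10 mm of yellow floor still showing. I'll creep it home.

>>> {"name": "carry_out", "arguments": {
  "plan": [
    {"offset": [0,2,0],"twist": [0,0,0],"claw": 0},
    {"offset": [0,2,0],"twist": [0,0,0],"claw": 0},
    {"offset": [0,2,0],"twist": [0,0,0],"claw": 0},
    {"offset": [0,2,0],"twist": [0,0,0],"claw": 0},
    {"offset": [0,1,0],"twist": [0,0,0],"claw": 0}
  ]
}}

```text
time_s: 12.58
eef_pos: [580.3, 122.3, 14.2]
orientation: [[-0.984, -0.178, 0.0], [-0.178, 0.984, -0.0], [-0.0, -0.0, -1.0]]
force: [0.2, -1.1, -0.3]
width: 0.004
```

>>> {"name": "carry_out", "arguments": {
  "plan": [
    {"offset": [0,1,0],"twist": [0,0,0],"claw": 0},
    {"offset": [0,1,0],"twist": [0,0,0],"claw": 0},
    {"offset": [0,0,0],"twist": [0,0,0],"claw": 0}
  ]
}}

```text
time_s: 12.95
eef_pos: [579.9, 124.1, 14.2]
orientation: [[-0.984, -0.178, 0.0], [-0.178, 0.984, -0.0], [0.0, -0.0, -1.0]]
force: [0.5, 0.0, -0.2]
width: -0.0
```

>>> {"name": "carry_out", "arguments": {
  "plan": [
    {"offset": [0,1,0],"twist": [0,0,0],"claw": 0},
    {"offset": [0,0,0],"twist": [0,0,0],"claw": 0}
  ]
}}

```text
time_s: 13.2
eef_pos: [579.8, 125.1, 14.2]
orientation: [[-0.984, -0.178, -0.0], [-0.178, 0.984, -0.0], [0.0, -0.0, -1.0]]
force: [-0.3, -0.7, -0.1]
width: -0.002
```

>>> {"name": "carry_out", "arguments": {
  "plan": [
    {"offset": [0,1,0],"twist": [0,0,0],"claw": 0},
    {"offset": [0,0,0],"twist": [0,0,0],"claw": 0}
  ]
}}

```text
time_s: 13.45
eef_pos: [579.6, 126.1, 14.1]
orientation: [[-0.984, -0.178, -0.0], [-0.178, 0.984, -0.0], [0.0, -0.0, -1.0]]
force: [-0.3, 0.2, -0.0]
width: -0.001
```

>>> {"name": "carry_out", "arguments": {
  "plan": [
    {"offset": [0,1,0],"twist": [0,0,0],"claw": 0},
    {"offset": [0,0,0],"twist": [0,0,0],"claw": 0}
  ]
}}

```text
time_s: 13.7
eef_pos: [579.4, 127.1, 14.2]
orientation: [[-0.984, -0.178, 0.0], [-0.178, 0.984, -0.0], [-0.0, -0.0, -1.0]]
force: [0.4, 0.7, -0.2]
width: 0.001
```

>>> {"name": "carry_out", "arguments": {
  "plan": [
    {"offset": [0,1,0],"twist": [0,0,0],"claw": 0},
    {"offset": [0,0,0],"twist": [0,0,0],"claw": 0}
  ]
}}

```text
time_s: 13.95
eef_pos: [579.2, 127.8, 14.1]
orientation: [[-0.984, -0.178, -0.0], [-0.178, 0.984, -0.0], [0.0, -0.0, -1.0]]
force: [-0.6, -0.9, -0.8]
width: 0.004
```

Run:
```python
from h import *
goto(30,65.5,13.5);look("c8")
```

```text
t 13.95 jig now [31.6 71.4] z 14.1 yaw vs jig 0.0011 tilt [-0.     -0.0003]
F jig [-0.8 -0.8] -0.8 width 0.0
tool offset needed [ 1.6 -5.9  0.6]
lid jig [ 27.7 100.4] [35.1 28.4] 89.4 (side bias ~ see start)
```

View pics/c8.png

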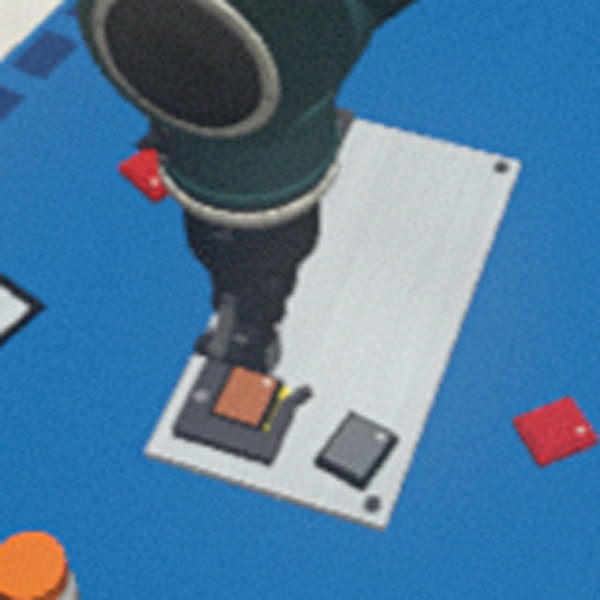

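The pocket's far end is covered (module at crop ~(245,395)), so it is at or almost at the stop. I'll creep on until the force confirms contact.

>>> {"name": "carry_out", "arguments": {
  "plan": [
    {"offset": [0,1,0],"twist": [0,0,0],"claw": 0},
    {"offset": [0,0,0],"twist": [0,0,0],"claw": 0}
  ]
}}

```text
time_s: 14.25
eef_pos: [579.2, 128.1, 14.2]
orientation: [[-0.984, -0.178, 0.0], [-0.178, 0.984, -0.001], [-0.0, -0.001, -1.0]]
force: [-0.0, -4.7, 1.6]
width: -0.003
```

>>> {"name": "carry_out", "arguments": {
  "plan": [
    {"offset": [0,1,0],"twist": [0,0,0],"claw": 0},
    {"offset": [0,0,0],"twist": [0,0,0],"claw": 0}
  ]
}}

```text
time_s: 14.5
eef_pos: [579.1, 128.4, 14.2]
orientation: [[-0.984, -0.177, 0.0], [-0.177, 0.984, -0.002], [0.0, -0.002, -1.0]]
force: [1.2, -9.0, 1.5]
width: 0.0
```

It is firm on the stop at 9 N. I'll back straight off, then lift.

>>> {"name": "carry_out", "arguments": {
  "plan": [
    {"offset": [0,-6,0],"twist": [0,0,0],"claw": 0},
    {"offset": [0,-20,0],"twist": [0,0,0],"claw": 0},
    {"offset": [0,-20,-40],"twist": [0,0,0],"claw": 0},
    {"offset": [0,-40,-45],"twist": [0,0,0],"claw": 0},
    {"offset": [30,-40,-45],"twist": [0,0,0],"claw": 0}
  ]
}}

```text
time_s: 15.12
eef_pos: [574.2, 1.3, 142.5]
orientation: [[-0.984, -0.178, 0.001], [-0.178, 0.984, -0.0], [-0.001, -0.001, -1.0]]
force: [0.5, -0.7, 0.8]
width: 0.006
```

>>> {"name": "carry_out", "arguments": {
  "plan": [
    {"offset": [30,-50,-10],"twist": [0,0,0],"claw": 0},
    {"offset": [30,-50,0],"twist": [0,0,0],"claw": 0},
    {"offset": [0,-50,0],"twist": [0,0,0],"claw": 0},
    {"offset": [0,0,0],"twist": [0,0,0],"claw": 0},
    {"offset": [0,0,0],"twist": [0,0,0],"claw": 0}
  ]
}}

```text
time_s: 15.75
eef_pos: [540.8, -154.9, 150.9]
orientation: [[-0.984, -0.178, -0.0], [-0.178, 0.984, 0.0], [0.0, 0.0, -1.0]]
force: [-0.3, 1.4, -0.1]
width: 0.002
```

Run:
```python
from h import *
goto(30,65.5,13.5)
ims=[]
for n in("top","side"):
    look(None,view=n)
    d=eyes.snapshot(n);p=proj(d,[[*(J0+RJ@np.array([15,90])),15]])[0].astype(int);w=40
    ims.append(cv2.resize(d["color"][p[1]-w:p[1]+w,p[0]-w:p[0]+w],(400,400),interpolation=cv2.INTER_CUBIC))
cv2.imwrite("pics/c9.png",np.hstack(ims)[...,::-1])
```

```text
t 15.75 jig now [ -56.3 -200.1] z 150.9 yaw vs jig 0.0004 tilt [-0.0003  0.0002]
F jig [-0.1  1.4] -0.1 width 0.0
tool offset needed [-86.5 265.5 137.4]
lid jig [ 29.8 100.3] [27.9 35.1] 0.7 (side bias ~ see start)
lid jig [ 27.7 100.5] [33.5 28.2] 89.4 (side bias ~ see start)
```

View pics/c9.png

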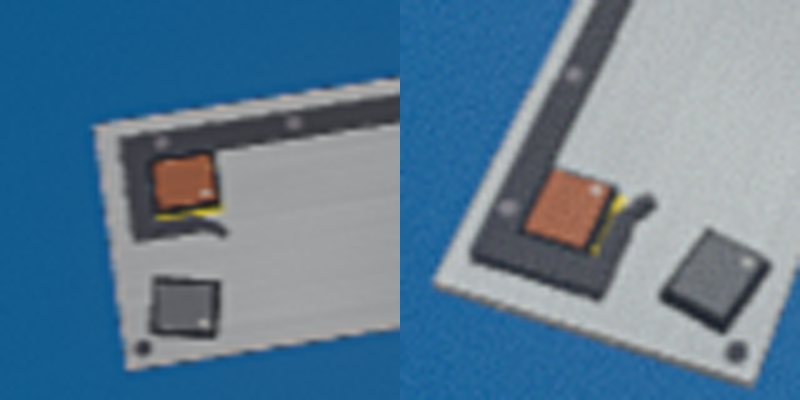

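In both views the module is home: top crop (185,180), measured in the jig frame at (29.8, 100.3) mm and 0.7°. The spare has not moved.

```bash
python3 -c "
from station import order;print(order.close_job())"
```

```text
the job is handed in; nothing more can be done
None
```

The module is seated in the corner pocket, and I handed the job in at about 16 s of the 45 s allowed.

- **What I did:** With the gripper shut, I pushed the module straight across until it met the rail (about 10 N). I then went round behind it and slid it along the rail until it was firm on the end stop (about 9 N). Finally I backed off, lifted clear and parked the arm away from the module.
- **Final position:** The top camera put the module's centre at (29.8, 100.3) mm in the jig frame, turned 0.7°, against a target of (30, 100). The strip of yellow floor beside the lip fits a module touching the rail.
- **Checks that disagreed:** The side camera read x as 27.7 mm, about 2 mm off. That is within calibration, and it also read low (28.3 mm) when the module was against the rail.
- **What went wrong:** The plate's top is at about z = 11 mm, not the 8 mm I assumed. The fingertips rubbed it at 17–25 N early in the first push, and I raised them 2–3 mm for the rest.
- **Other items:** The spare looked unmoved in the final pictures. I planned the arm's path clear of the rest, but did not check each one by measurement at the end.

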